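# Hook the trapped key out of the guide slot

## Robot

A 6-joint arm with a two-finger parallel gripper is mounted at the origin on a cart in front of the work surface, level with it; the furniture and walls round the work are solid. World frame = base frame: x ahead of the robot, y to its left, z up, the work surface at z = 0. Lengths are in m, angles in degrees, forces in N, time in s.
With the tool pointing down it reaches from about 0.25 to 0.725 m from the base axis. Payload 9.7 kg.
Tool frame: the origin (TCP) lies at the very end of the fingers, on their centre line; the grasp point (between the pads) lies 19 mm behind it; z points along the fingers, y is the direction in which the jaws open and shut (so a half turn about z gives the same grasp; the last joint's range is limited). The gripper opens to 85 mm and grips with 20 to 120 N. Pads are 22 mm wide; open, the fingers measure 114 mm over their backs; the gripper's body (76 mm by 85 mm) begins 54 mm behind the grasp point. The pads swing forward as they close: fully open they stand 13 mm farther back than shut.
Start: joints at [-75.86, 4.979, 10.078, 95.1, 0, 90], TCP at [0.134, -0.533, 0.231] pointing down, gripper open.
Joint ranges: [-179.16, 179.16], [-48.56, 103.87], [-65.8, 70.77], [-126.05, 130.52], [-82.76, 87.17], [-180, 180]. Speed limits (degrees/s): [127.2, 127.2, 147.25, 180, 180, 180].

## Interface

Orientations are given as [roll, pitch, yaw] about the fixed x, y, z axes, in that order (R = Rz(yaw) Ry(pitch) Rx(roll)).
In Python, from workcell import bot gives the robot as it stands. The module is installed in compiled form; this text tells all that it offers.
- The arm moves only by the tool step_arm, never from a script. Its arguments are lists of equal length, an entry for each row: "dr": the turn, a rotation vector about the tool's x, y, z in rad, a list of three; "xyz": the shift along the tool's x, y, z in units of 40 mm (1.0 is 40 mm), a list of three; "gripper": the opening, from 0 (shut) to 1 (fully open). In form: {"dr": [[wx, wy, wz], ...], "xyz": [[x, y, z], ...], "gripper": [gripper, ...]}. A call has exactly 8 rows; each row is the pose to reach, as a shift and turn from the pose commanded when the call began, along the tool's axes at that moment; what a row does not reach only later rows make up. A row lasts 1/10 s, in which the tool goes at most 50 mm and 8.59 degrees, less where a joint would pass 70% of its speed; a pose out of reach is approached as far as the arm can. A call with a gripper value outside its range is refused whole. The fingers move at their own pace and stop on an object; "squeeze" is the grip in N (left out, the last holds). Time passes only in rows, so rows that repeat a pose let the fingers close, or fill a call up. It gives the time, the measured TCP pose, the force and the opening at its end, in the units of the state.
- bot.get_obs(): the state, without advancing time (a new reading comes with each control period).
- bot.camera(name): name is "scene" or "side" or "wrist"; returns a dict with "image" (400x640x3 uint8, red, green, blue), "camera_matrix" (3x3 intrinsics, pixels), "R" (3x3) and "t" (3): a world point X has camera coordinates R X + t. Camera axes: x right, y down, z forward; pixel columns grow to the right and rows downward; lengths in m; the calibration is good to about 2 mm. A picture is of the moment at which its call begins. There is no depth.
- bot.job_done(): hands the job in, once; it reports no verdict.
Trained networks look in a picture, given as the dict that the camera call returned (one of the last four; its "shot" number tells which), for a name from the list of things; names that differ only in an ending like _2 or _b are one class to them, and where a whole thing is asked for, a point or a joint stands for the part that bears it (a point fixed in the world has none). Each returns a list of dicts, best first, with "p" (0 to 1); they miss things now and then, are a little off and sometimes report something else, mostly with a low value. They report only what shows in the picture. A call takes as long as a camera call.
- bot.regions_of(picture, thing): "region" (400x640 bool, what is visible of it) and "box" ([centre column, centre row, width, height] in pixels, round what is visible of it).
The state is a dict: "time": time; "q": joint angles; "qd": joint speeds; "joint_efforts": joint torques, N m; "ee_pos": TCP position; "tcp_rot": TCP orientation; "wrist_force": force on the tool from outside, world axes, zero at the start; "torque": the same for the moment, N m; "opening": finger opening in m.
Only numpy, scipy, OpenCV 4.12 (cv2) and the standard library are available. Lean on these libraries where they do the work, as an engineer would, in place of code of your own. Each camera call takes 0.05 s, during which the arm holds its last target.

## Task

A flat brass key has slipped to the back of the narrow slot in the aluminium block: take the wooden-handled hooked pick, reach in under the strap, feel for the slot's floor behind the key without pressing hard, and gently drag the key out until it lies wholly out of the slot, flat on the small ledge in front. Then lay the pick down on the table, clear of the block. Do not touch the key with the fingers or let it fall, and leave the tin, the dish and the grooving tool where they are.

Things in the scene. Friction and masses are not known exactly. Their poses are not given: they have to be found in the camera images.
- guide: (all sizes in mm) fixed aluminium block, 145 long, 90 wide, 84 high, one straight slot along its top. Origin: centre of the slot's mouth, at table level; x points level into the slot, y to the left looking in, z up. Slot: 17 wide, flat floor at z = 45, walls up to 84, open above, closed by a wall at x = 135
- slot_floor (a point): mouth of the slot at floor level: 45 above guide, same axes. In front of it a ledge, 56 wide, goes on level with the slot's floor from x = 0 to x = -40 and ends open on three sides; it is 25 thick with air below
- strap (a point): middle of the underside of a steel strap that bridges the slot from x = 20 to x = 50 of the guide, 39 above the slot's floor; 5 thick, screw heads 4 more
- pin (a point): nose of a sprung pin, 6 diameter, that stands 3.5 out of the slot's +y wall at x = 40 of the guide, 2.5 above the floor. The key pushes it aside when dragged past; slowly this takes some 2 to 5 N, with a short knock above 10 N if met fast
- key: loose flat brass key, 45 long, 14 wide, 5 thick, about 40 g, narrowed at both ends. Origin: centre of its underside; x along its length, into the slot at the start, z up. It lies flat on the slot's floor behind the strap, its centre 70 to 90 from the mouth; at least 22 is free behind it
- key_rear (a point): centre of the key's end face that looks to the slot's back (22.5 along the key's x, 2.5 up); the face is 8.5 wide and 5 high. The pick's toe pulls here
- pick: loose hooked pick lying on the table, 270 long, 0.16 kg. Origin: under the handle's middle; x to the tip, z up. Wooden handle x = -50 to 42, 20 wide, 34 high, flat sides; ferrule to 52. From there a 5 thick steel shaft at z = 27 runs to x = 215 and bends straight down into a 5 thick round-ended toe, whose end is 18 below the shaft's axis, nominally at z = 9 (straight shaft)
- pick_grip (a point): good place to grip the handle, x = 28, z = 22.5 of the pick, near its balance. The shaft is rigid but set up or down at the ferrule (x = 50) by up to 0.045 rad, new each time and not measured: the toe's height is off by up to 7.5 and must be felt on ledge or slot floor. The toe catches the key only with its end less than about 2 above the floor
- tin: bystander: round aluminium tin with lid, 57 diameter, 38 high; origin under its centre
- dish: bystander: shallow steel dish, 117 diameter, 17 high; origin under its centre
- groover: bystander: small brass grooving tool, 111 long (along its y), 11 wide, 21 high; origin under its middle

How it is judged:
By the outcome, as a careful person would: the job done as asked, in the order asked, and still so for the second after the job is handed in, with the robot touching nothing.
It also fails if it takes over 51 s, if anything falls off the work surface, if the arm or the gripper's body presses on something with over 40 N, if the wrist force passes 120 N, or if a joint passes its speed limit or range.

## Working session

There is one attempt and no reset: what is moved stays moved. The work goes in short steps, Python scripts to look and compute and a tool call to move; the robot and the scene stay as the last step left them, time stands still between calls to the robot, and variables do not carry over. Pictures are saved under pics/ and viewed, and the job is handed in when it is done.

Besides the shell and the picture viewer there is one more tool, called after "Call:" as name(argument=value, ...) on one line, values as JSON. step_arm: Moves the arm, as the interface text tells. Its arguments: {"type":"object","properties":{"dr":{"type":"array"},"xyz":{"type":"array"},"gripper":{"type":"array"},"squeeze":{"type":"number"}},"required":["dr","xyz","gripper"]}

```bash
mkdir -p pics
cat > h.py <<'E'
import numpy as np,cv2,pickle
from workcell import bot
from scipy.spatial.transform import Rotation as Ro
def shot(n,fn):
    p=bot.camera(n); cv2.imwrite('pics/'+fn+'.png',p['image'][:,:,::-1]); pickle.dump({k:p[k] for k in('image','camera_matrix','R','t')},open('pics/'+fn+'.pkl','wb')); return p
def load(fn): return pickle.load(open('pics/'+fn+'.pkl','rb'))
def proj(p,X):
    c=np.asarray(p['R'])@np.asarray(X,float).T+np.asarray(p['t']).reshape(3,1) if np.ndim(X)>1 else p['R']@np.asarray(X,float)+p['t']
    u=np.asarray(p['camera_matrix'])@c; return (u[:2]/u[2]).T
def ray(p,uv):
    d=np.linalg.inv(p['camera_matrix'])@np.array([uv[0],uv[1],1.0]); R=np.asarray(p['R'])
    return -R.T@np.asarray(p['t']).ravel(), R.T@d
def onz(p,uv,z):
    o,d=ray(p,uv); return o+d*(z-o[2])/d[2]
E
python3 - <<'E'
from h import *
o=bot.get_obs(); print(o)
for n in('scene','side','wrist'):
    p=shot(n,n+'0')
    print(n,-np.asarray(p['R']).T@np.asarray(p['t']).ravel())
    for t in('guide','key','pick','tin','dish','groover'):
        r=bot.regions_of(p,t)
        print(t,[(round(a['p'],2),np.round(a['box']).tolist()) for a in r[:2]])
E
```

```text
{'time': 0.0, 'q': array([-7.58602696e+01,  5.01322041e+00,  1.00349506e+01,  9.50989049e+01,
        4.70136467e-04,  9.00006421e+01]), 'qd': array([ 0.0601726 ,  0.12291056, -0.01725823,  0.00306664, -0.09612138,
       -0.001047  ]), 'joint_efforts': array([-2.50630757e-03, -5.20390141e+01,  4.64800322e+01,  1.63052307e-02,
        4.32181565e-06, -3.83502936e-06]), 'ee_pos': array([ 0.13430691, -0.53312374,  0.23056716]), 'tcp_rot': array([-1.79922825e+02, -4.69271199e-04,  1.41390877e+01]), 'wrist_force': array([-0.40148459,  0.16534738,  0.46982905]), 'torque': array([-0.04503504,  0.04347783,  0.01283553]), 'opening': 0.08514403382427334}
scene [-0.03859536  0.44665979  0.746947  ]
guide [(0.7, [352.0, 153.0, 66.0, 69.0])]
key [(0.4, [352.0, 156.0, 74.0, 72.0])]
pick [(0.84, [263.0, 248.0, 121.0, 58.0]), (0.49, [354.0, 155.0, 78.0, 70.0])]
tin [(0.93, [345.0, 248.0, 29.0, 31.0]), (0.6, [263.0, 248.0, 124.0, 60.0])]
dish [(0.84, [417.0, 208.0, 55.0, 39.0])]
groover [(0.86, [303.0, 301.0, 53.0, 35.0]), (0.72, [353.0, 156.0, 73.0, 70.0])]
side [0.3134049  0.87873745 0.66421543]
guide [(0.96, [296.0, 176.0, 37.0, 58.0])]
key []
pick [(0.89, [298.0, 270.0, 54.0, 94.0])]
tin [(0.86, [359.0, 234.0, 23.0, 32.0])]
dish [(0.65, [367.0, 191.0, 48.0, 23.0])]
groover [(0.62, [371.0, 282.0, 9.0, 41.0])]
wrist [ 0.20560762 -0.51581856  0.37328746]
guide []
key []
pick []
tin []
dish []
groover []
```

Run:
```python
from h import *
a=cv2.imread('pics/scene0.png')[100:340,180:460]; cv2.imwrite('pics/s1.png',cv2.resize(a,None,fx=2.5,fy=2.5,interpolation=2)[:, :])
a=cv2.imread('pics/side0.png')[130:340,240:420]; cv2.imwrite('pics/s2.png',cv2.resize(a,None,fx=2.8,fy=2.8,interpolation=2))
```

```text
(no output)
```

View pics/scene0.png

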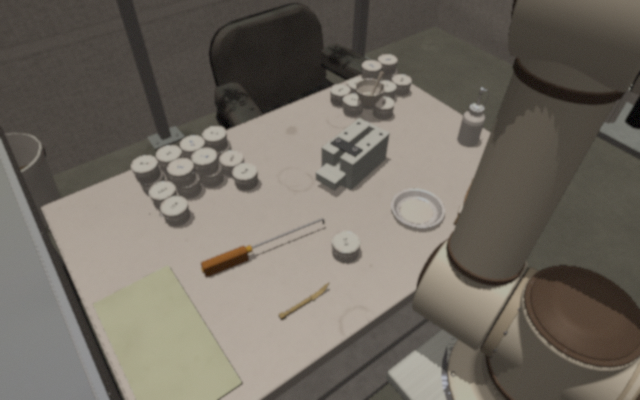

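```bash
echo
```

```text
(no output)
```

View pics/s1.png

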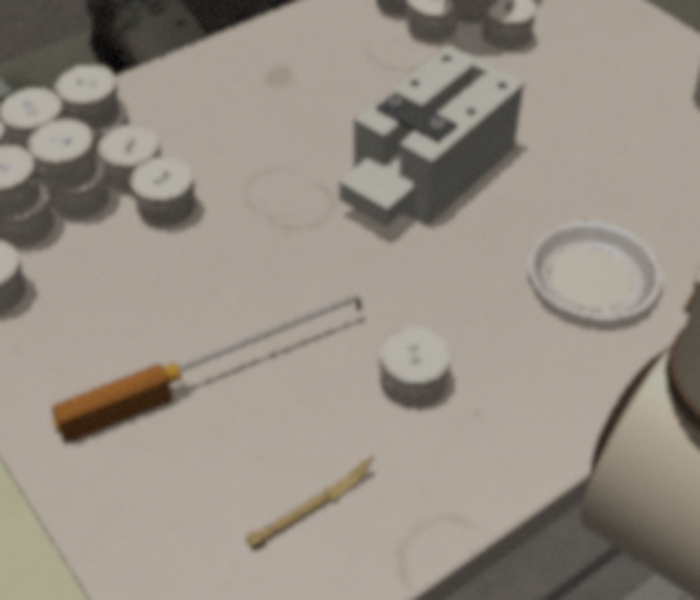

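View pics/s2.png

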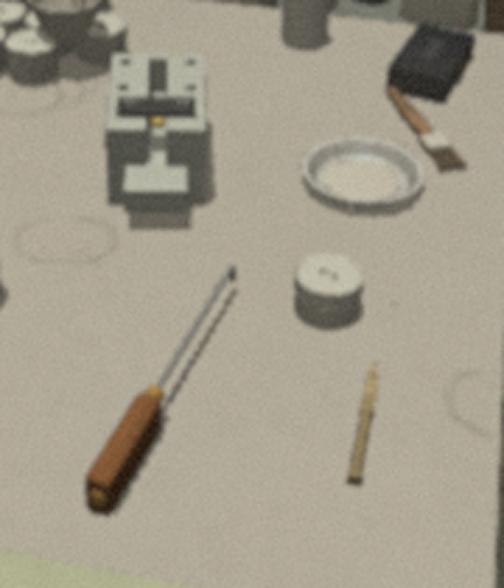

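```bash
cat >> h.py <<'E'
from scipy.optimize import least_squares
def fitpose(obs,x0):
    # obs: list of (pic, modelpt, uv)
    def f(v):
        c,s=np.cos(v[2]),np.sin(v[2]); r=[]
        for p,m,uv in obs:
            X=np.array([v[0]+c*m[0]-s*m[1],v[1]+s*m[0]+c*m[1],m[2]])
            r+=list(proj(p,X)-uv)
        return np.array(r)
    r=least_squares(f,x0,loss='soft_l1'); return r.x,f(r.x).reshape(-1,2)
E
python3 - <<'E'
from h import *
S=load('scene0');D=load('side0')
s=lambda u,v:np.array([180+u/2.5,100+v/2.5]); d=lambda u,v:np.array([240+u/2.8,130+v/2.8])
g=lambda x,y,z:np.array([x,y,z])/1000
obs=[(S,g(0,45,84),s(357,120)),(S,g(135,45,84),s(452,47)),(S,g(135,-45,84),s(522,88)),(S,g(0,-45,84),s(420,163)),
(S,g(-40,28,45),s(341,188)),(S,g(-40,-28,45),s(378,214)),
]
print(onz(S,s(430,110),.084),onz(D,d(158,100),.084))
obs+= [(D,g(-40,-28,45),d(122,190)),(D,g(-40,28,45),d(189,190))]
# decide sides: side cam looks -y; image right = ?
print(onz(D,d(107,125),.084),onz(D,d(211,127),.084),onz(S,s(357,120),.084),onz(S,s(420,163),.084))
print('145 vs',onz(S,s(452,47),.084),onz(S,s(522,88),.084))
obs=obs[:6]+[(D,g(0,45,84),d(211,127)),(D,g(0,-45,84),d(107,125)),(D,g(135,45,84),d(204,55)),(D,g(135,-45,84),d(112,55)),(D,g(-40,-28,45),d(122,190)),(D,g(-40,28,45),d(189,190))]
for x0 in ([.4,0,-1.57],):
    # left looking in (-y) is +x
    print(fitpose(obs,x0))
    obs2=[(p,m*[1,-1,1] if p is D else m,u) for p,m,u in obs]; print(fitpose(obs2,x0))
# pick
print('pick tip shaft',onz(S,s(357,302),.027),onz(D,d(233,270),.027))
print('handle end',onz(S,s(60,412),.034),onz(D,d(90,488),.034),'ferrule',onz(S,s(173,370),.027),onz(D,d(155,391),.027))
print('tin',onz(S,s(415,352),.038),onz(D,d(330,275),.038),'dish',onz(S,s(594,272),.01),onz(D,d(364,175),.01),'gro',onz(S,s(255,540),.01),onz(S,s(372,462),.01))
E
```

```text
[ 0.56672428 -0.10176685  0.084     ] [ 0.56851481 -0.1006371   0.084     ]
[ 0.60131388 -0.04588228  0.084     ] [ 0.51063259 -0.0657208   0.084     ] [ 0.59476023 -0.03986755  0.084     ] [ 0.51624346 -0.04899535  0.084     ]
145 vs [ 0.62789225 -0.17962524  0.084     ] [ 0.54088391 -0.19085601  0.084     ]
(array([ 0.55479337, -0.05011415, -1.37100004]), array([[-6.37216140e-01, -1.17284203e+00],
       [-1.35706177e+00,  1.34759991e+00],
       [ 1.16222230e+00,  6.58295281e-01],
       [ 5.22521392e+00, -4.58360052e-01],
       [-5.67582927e-01, -3.27309655e+00],
       [ 3.49136675e+00, -2.05813330e+00],
       [-3.67436442e+01,  3.52441487e-01],
       [ 3.65409379e+01,  2.05222960e+00],
       [-3.00034268e+01,  6.03016365e-01],
       [ 3.57118211e+01,  1.50489627e+00],
       [ 2.36643913e+01,  6.09828744e-01],
       [-2.29807709e+01, -6.08722127e-03]]))
(array([ 0.55550748, -0.05007561, -1.34706288]), array([[-1.15393609, -1.1004811 ],
       [-2.89829417,  0.87624974],
       [ 0.06290382, -0.28506874],
       [ 5.30962427, -0.87751256],
       [-0.64798296, -3.09718102],
       [ 3.80704999, -2.19092047],
       [-0.88171163,  1.0844542 ],
       [ 0.08633657,  1.26114929],
       [ 1.42074787,  1.26894242],
       [ 1.39018346,  0.73726531],
       [ 1.03554465,  0.12224461],
       [-0.15556556,  0.43462095]]))
pick tip shaft [0.46035793 0.06047565 0.027     ] [0.46251197 0.06157672 0.027     ]
handle end [0.50057982 0.31330451 0.034     ] [0.5050564  0.32540011 0.034     ] ferrule [0.48957176 0.22112789 0.027     ] [0.48866557 0.21782435 0.027     ]
tin [0.38352426 0.06102165 0.038     ] [0.38183487 0.06312132 0.038     ] dish [ 0.37700129 -0.13693775  0.01      ] [ 0.37505422 -0.13604926  0.01      ] gro [0.33387307 0.24727895 0.01      ] [0.33650274 0.13921883 0.01      ]
```

```bash
cat >> h.py <<'E'
def plan(pos,yaw,pitch=0,roll=180):
    o=bot.get_obs(); R0=Ro.from_euler('xyz',o['tcp_rot'],degrees=True); R1=Ro.from_euler('xyz',[roll,pitch,yaw],degrees=True)
    t=R0.inv().apply(np.array(pos)-o['ee_pos'])/.04; w=(R0.inv()*R1).as_rotvec()
    print('t=%.2f'%o['time'],'pos',np.round(o['ee_pos'],4),'rot',np.round(o['tcp_rot'],2),'q',np.round(o['q'],1),'F',np.round(o['wrist_force'],2),'T',np.round(o['torque'],3),'open',round(o['opening'],4))
    print('shift',np.round(t,3),'dr',np.round(w,4))
E
python3 - <<'E'
from h import *
S=load('scene0');D=load('side0');W=load('wrist0')
print(W['camera_matrix'],np.asarray(W['R']).T[:,2])
s=lambda u,v:np.array([180+u/2.5,100+v/2.5]); d=lambda u,v:np.array([240+u/2.8,130+v/2.8])
g=lambda x,y,z:np.array([x,y,z])/1000
obs=[(S,g(0,45,84),s(357,120)),(S,g(145,45,84),s(452,47)),(S,g(145,-45,84),s(522,88)),
(S,g(-40,28,45),s(341,188)),(S,g(-40,-28,45),s(378,214)),(D,g(0,-45,84),d(211,127)),(D,g(0,45,84),d(107,125)),(D,g(145,-45,84),d(204,55)),(D,g(145,45,84),d(112,55)),(D,g(-40,28,45),d(122,190)),(D,g(-40,-28,45),d(189,190))]
print(fitpose(obs,[.555,-.05,-1.35]))
plan([.4905,.215,.23],-99)
E
```

```text
[[345.65826832   0.         321.09274542]
 [  0.         345.65826832 200.62995415]
 [  0.           0.           1.        ]] [-0.27831047 -0.07111421 -0.95785492]
(array([ 0.55439162, -0.04757997, -1.336152  ]), array([[-1.88327903, -0.31621788],
       [-1.53425423, -0.57688663],
       [ 1.60056521, -2.04973903],
       [-1.18728704, -2.22375984],
       [ 3.46685842, -1.42085427],
       [-0.66453448,  1.54384187],
       [ 0.22305752,  1.92557962],
       [ 1.02922765, -0.07171201],
       [ 1.15064679, -0.4356998 ],
       [ 1.369792  ,  0.80511177],
       [ 0.22935364,  0.97843428]]))
t=1.05 pos [ 0.1343 -0.5333  0.2313] rot [180.     0.    14.14] q [-75.9   5.   10.1  95.1  -0.   90. ] F [ 0.07 -0.18  0.87] T [-0.004  0.009 -0.023] open 0.0853
shift [ 13.204 -15.966   0.032] dr [ 0.     -0.      1.9747]
```

Call:
step_arm(dr=[[0,0,0.15],[0,0,0.3],[0,0,0.45],[0,0,0.6],[0,0,0.72],[0,0,0.84],[0,0,0.96],[0,0,1.08]], xyz=[[0.7,-0.8,0],[1.4,-1.6,0],[2.1,-2.4,0],[2.8,-3.2,0],[3.5,-4.1,0],[4.2,-5,0],[5,-6,0],[5.8,-7,0]], gripper=[1,1,1,1,1,1,1,1])

```text
time: 1.85
ee_pos: [0.2584, -0.2397, 0.2314]
tcp_rot: [-178.0, 0.0, -44.5]
wrist_force: [-0.2, 0.2, -0.5]
opening: 0.0855
```

Run:
```python
from h import *
plan([.4905,.215,.23],-99)
```

```text
t=1.85 pos [ 0.2584 -0.2397  0.2314] rot [-1.7797e+02  1.0000e-02 -4.4520e+01] q [-44.5 -21.8 -13.5  98.3   2.  180. ] F [-0.24  0.21 -0.46] T [-0.065  0.051 -0.019] open 0.0855
shift [ -3.833 -12.166   0.469] dr [-0.0327  0.017   0.9507]
```

Run:
```python
from h import *
plan([.49,.2,.25],81)
```

```text
t=1.85 pos [ 0.2584 -0.2397  0.2314] rot [-1.7797e+02  1.0000e-02 -4.4520e+01] q [-44.5 -21.8 -13.5  98.3   2.  180. ] F [-0.24  0.21 -0.46] T [-0.065  0.051 -0.019] open 0.0855
shift [ -3.579 -11.908  -0.041] dr [-0.0201 -0.0388 -2.1905]
```

Call:
step_arm(dr=[[0,0,-0.15],[0,0,-0.3],[0,0,-0.45],[0,0,-0.6],[0,0,-0.75],[0,0,-0.9],[0,0,-1.05],[0,0,-1.2]], xyz=[[-0.2,-0.8,0],[-0.5,-1.6,0],[-0.7,-2.4,0],[-1,-3.2,0],[-1.2,-4,0],[-1.5,-4.9,0],[-1.7,-5.7,0],[-2,-6.5,0]], gripper=[1,1,1,1,1,1,1,1])

```text
time: 2.65
ee_pos: [0.384, -0.0022, 0.2404]
tcp_rot: [-179.3, -1.8, 24.0]
wrist_force: [1.1, -0.7, -0.1]
opening: 0.0854
```

Run:
```python
from h import *
plan([.49,.2,.25],81)
```

```text
t=2.65 pos [ 0.384  -0.0022  0.2404] rot [-179.28   -1.85   23.97] q [ -1.4 -18.6 -10.2  97.    1.4 154.6] F [ 1.1  -0.74 -0.13] T [-0.075  0.02  -0.005] open 0.0854
shift [ 4.48  -3.544 -0.051] dr [ 0.0046 -0.0358 -0.995 ]
```

Call:
step_arm(dr=[[0,0,-0.15],[0,0,-0.3],[0,0,-0.45],[0,-0.01,-0.6],[0,-0.02,-0.75],[0,-0.03,-0.9],[0.005,-0.036,-0.995],[0.005,-0.036,-0.995]], xyz=[[0.6,-0.5,0],[1.3,-1,0],[2,-1.5,0],[2.7,-2.1,0],[3.3,-2.7,0],[4,-3.2,0],[4.48,-3.54,0],[4.48,-3.54,0]], gripper=[1,1,1,1,1,1,1,1])

```text
time: 3.45
ee_pos: [0.4917, 0.1999, 0.2466]
tcp_rot: [-179.8, 0.0, 80.9]
wrist_force: [0.3, -0.4, -0.9]
opening: 0.0853
```

Run:
```python
from h import *
p=shot('wrist','w1')
r=bot.regions_of(p,'pick'); print([(a['p'],a['box']) for a in r[:2]])
if r:
  m=r[0]['region'];im=cv2.imread('pics/w1.png'); c,_=cv2.findContours(m.astype(np.uint8),0,1); cv2.drawContours(im,c,-1,(0,255,0),1); cv2.imwrite('pics/w1m.png',im)
plan([.49,.2,.25],81)
```

```text
[(0.93, [313.9, 169.5, 18.5, 245.2]), (0.55, [405.5, 348.8, 73.8, 64.9])]
t=3.55 pos [0.4907 0.1979 0.2474] rot [-1.7988e+02  3.0000e-02  8.0580e+01] q [ 21.9   2.6   9.4  96.9   0.  121.4] F [-0.39 -1.09  0.23] T [0.    0.051 0.007] open 0.0855
shift [ 0.05  -0.026 -0.065] dr [-0.0021  0.0005 -0.0074]
```

View pics/w1.png

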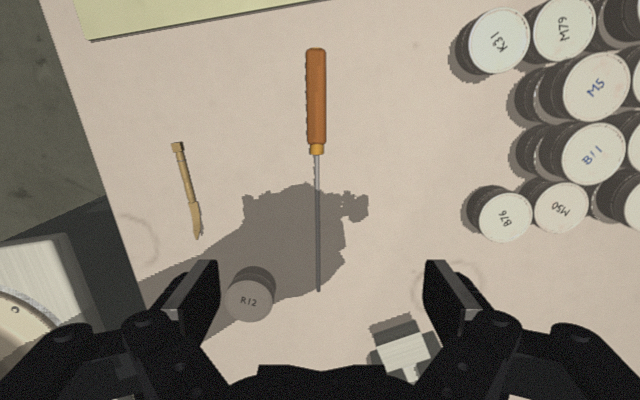

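Run:
```python
from h import *
p=load('w1')
im=p['image'].astype(int)
orange=(im[:,:,0]-im[:,:,2]>70)&(im[:,:,0]>120)
orange[:, :280]=0; orange[:,350:]=0
ys,xs=np.nonzero(orange); print(ys.min(),ys.max())
for y in (50,60,90,120,140,148,152): 
    x=np.nonzero(orange[y])[0]; print(y,x.min(),x.max())
a=cv2.imread('pics/w1.png')
b=np.hstack([cv2.resize(a[40:165,270:360],None,fx=4,fy=4,interpolation=0),cv2.resize(a[180:305,270:360],None,fx=4,fy=4,interpolation=0)]);cv2.imwrite('pics/w1z.png',b)
```

```text
47 154
50 308 323
60 307 324
90 307 324
120 308 324
140 308 324
148 311 322
152 311 322
```

View pics/w1z.png

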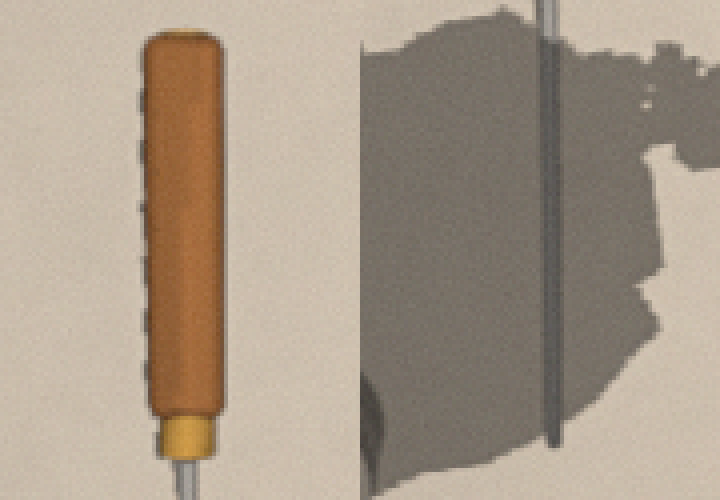

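Run:
```python
from h import *
p=load('w1'); g=lambda x,y,z:np.array([x,y,z])/1000
obs=[(p,g(42,0,33),np.array([317,143.7])),(p,g(52,0,27),np.array([317.2,155])),(p,g(217.5,0,27),np.array([318.3,291.7])),(p,g(-50,0,33),np.array([316.1,48.5]))]
v,r=fitpose(obs,[.495,.27,-1.7]);print(v,np.degrees(v[2]),r)
d=np.array([np.cos(v[2]),np.sin(v[2])]);G=v[:2]+.028*d;print('grip',G)
yaw=np.degrees(v[2])+180
plan([*G,.10],yaw)
plan([*G,.006],yaw)
```

```text
[ 0.49778439  0.26708858 -1.7231472 ] -98.72906185101152 [[-0.0193951   1.46359939]
 [-0.0551357  -1.04031408]
 [ 0.03390769  1.14039708]
 [ 0.03946403 -0.74242626]]
grip [0.49353505 0.23941291]
t=3.55 pos [0.4907 0.1979 0.2474] rot [-1.7988e+02  3.0000e-02  8.0580e+01] q [ 21.9   2.6   9.4  96.9   0.  121.4] F [-0.39 -1.09  0.23] T [0.    0.051 0.007] open 0.0855
shift [ 1.038 -0.092  3.684] dr [-0.0021  0.0005 -0.0121]
t=3.55 pos [0.4907 0.1979 0.2474] rot [-1.7988e+02  3.0000e-02  8.0580e+01] q [ 21.9   2.6   9.4  96.9   0.  121.4] F [-0.39 -1.09  0.23] T [0.    0.051 0.007] open 0.0855
shift [ 1.04  -0.087  6.034] dr [-0.0021  0.0005 -0.0121]
```

Call:
step_arm(dr=[[0,0,-0.012],[0,0,-0.012],[0,0,-0.012],[0,0,-0.012],[0,0,-0.012],[0,0,-0.012],[0,0,-0.012],[0,0,-0.012]], xyz=[[0.4,-0.04,0.8],[0.8,-0.08,1.8],[1.04,-0.09,2.8],[1.04,-0.09,3.8],[1.04,-0.09,4.7],[1.04,-0.09,5.4],[1.04,-0.09,5.8],[1.04,-0.09,6.03]], gripper=[1,1,1,1,1,1,1,1])

```text
time: 4.35
ee_pos: [0.4928, 0.2381, 0.0054]
tcp_rot: [-179.9, 0.0, 81.2]
wrist_force: [0.6, 0.2, -0.9]
opening: 0.0852
```

Run:
```python
from h import *
p=shot('wrist','w2'); plan([.49353,.23941,.005],81.27)
```

```text
t=4.40 pos [0.4927 0.2382 0.0048] rot [-1.7983e+02  6.0000e-02  8.1200e+01] q [ 25.8   6.6 -13.3  70.2   0.  124.6] F [-0.61 -0.64 -1.98] T [ 0.01   0.032 -0.01 ] open 0.085
shift [ 0.033  0.015 -0.005] dr [-0.0029  0.0011 -0.0012]
```

View pics/w2.png

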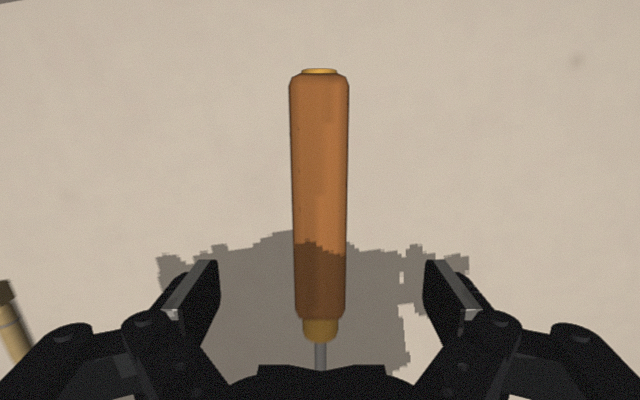

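Call:
step_arm(dr=[[0,0,0],[0,0,0],[0,0,0],[0,0,0],[0,0,0],[0,0,0],[0,0,0],[0,0,0]], xyz=[[0,0,0],[0,0,0],[0,0,0],[0,0,0],[0,0,0],[0,0,0],[0,0,0],[0,0,0]], gripper=[0.6,0.3,0.1,0.05,0.05,0.05,0.05,0.05], squeeze=80)

```text
time: 5.2
ee_pos: [0.4943, 0.2398, 0.0074]
tcp_rot: [-180.0, -0.1, 81.3]
wrist_force: [-1.0, -1.2, 5.9]
opening: 0.0187
```

Run:
```python
from h import *
p=shot('wrist','w3'); plan([.49353,.23941,.13],81.27)
```

```text
t=5.25 pos [0.4943 0.2398 0.0074] rot [-1.7999e+02 -5.0000e-02  8.1320e+01] q [ 25.9   6.6 -13.   70.3   0.  124.5] F [ 0.06 -0.99  5.55] T [-0.019  0.062  0.009] open 0.0188
shift [-0.009 -0.017 -3.065] dr [-0.0001 -0.0009  0.0009]
```

View pics/w3.png

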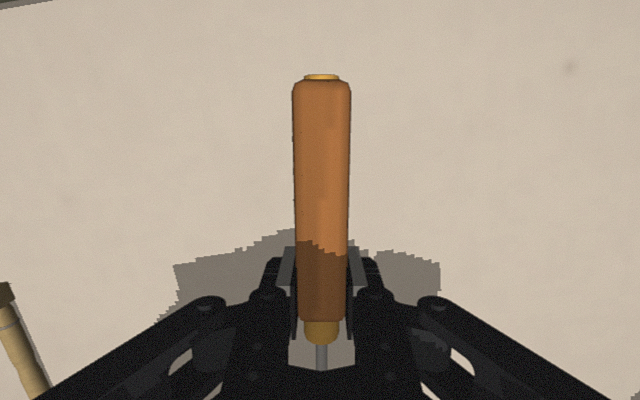

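Run:
```python
from h import *
plan([.501,.176,.10],103.4)
```

```text
t=5.25 pos [0.4943 0.2398 0.0074] rot [-1.7999e+02 -5.0000e-02  8.1320e+01] q [ 25.9   6.6 -13.   70.3   0.  124.5] F [ 0.06 -0.99  5.55] T [-0.019  0.062  0.009] open 0.0188
shift [-1.549  0.407 -2.317] dr [ 1.000e-04 -9.000e-04 -3.853e-01]
```

Call:
step_arm(dr=[[0,0,0],[0,0,0],[0,0,-0.06],[0,0,-0.14],[0,0,-0.22],[0,0,-0.3],[0,0,-0.36],[0,0,-0.386]], xyz=[[0,0,-0.4],[0,0,-1.1],[-0.2,0.05,-1.9],[-0.5,0.1,-2.3],[-0.9,0.2,-2.35],[-1.2,0.3,-2.37],[-1.45,0.38,-2.37],[-1.55,0.41,-2.37]], gripper=[0.05,0.05,0.05,0.05,0.05,0.05,0.05,0.05])

```text
time: 6.05
ee_pos: [0.5007, 0.1748, 0.1011]
tcp_rot: [-179.9, -0.0, 103.5]
wrist_force: [-0.4, -0.3, -1.8]
opening: 0.0184
```

Run:
```python
from h import *
p=shot('side','d1');q=shot('scene','c1')
plan([.501,.176,.10],103.4)
a=cv2.imread('pics/d1.png')[120:330,230:430]; cv2.imwrite('pics/d1z.png',cv2.resize(a,None,fx=2.8,fy=2.8,interpolation=2))
```

```text
t=6.15 pos [0.5006 0.1752 0.101 ] rot [-1.7989e+02 -3.0000e-02  1.0341e+02] q [19.3  1.8 -7.6 80.7  0.  95.9] F [ 0.03  0.06 -1.73] T [-0.002  0.003 -0.017] open 0.0191
shift [0.018 0.015 0.025] dr [-0.0019 -0.0005  0.0001]
```

View pics/d1z.png

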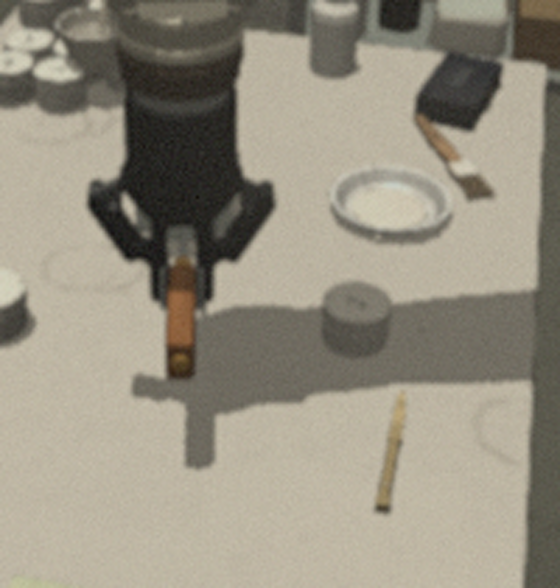

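View pics/c1.png

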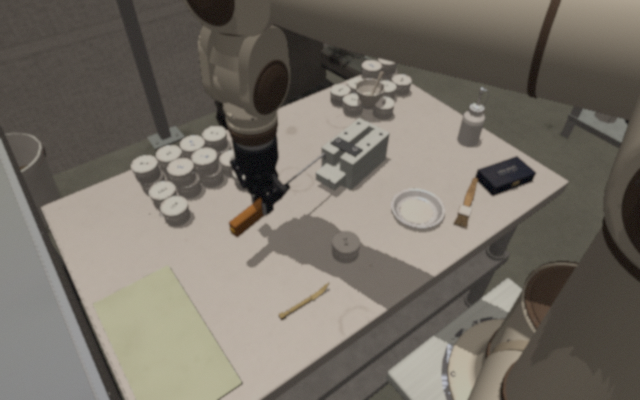

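```bash
cat > ov.py <<'E'
from h import *
def guide_lines(v):
    L=[]
    def ln(*a):
        for i in range(len(a)-1): L.append((a[i],a[i+1]))
    for s in (1,-1):
        ln((0,45*s,0),(0,45*s,84),(145,45*s,84),(145,45*s,0))
        ln((0,8.5*s,45),(0,8.5*s,84),(135,8.5*s,84)); ln((0,45*s,84),(0,8.5*s,84))
        ln((-40,28*s,20),(-40,28*s,45),(0,28*s,45)); ln((0,8.5*s,45),(135,8.5*s,45))
    ln((145,45,84),(145,-45,84)); ln((135,8.5,84),(135,-8.5,84)); ln((-40,28,45),(-40,-28,45)); ln((-40,28,20),(-40,-28,20)); ln((0,28,45),(0,-28,45))
    c,s=np.cos(v[2]),np.sin(v[2])
    T=lambda m:np.array([v[0]+(c*m[0]-s*m[1])/1e3,v[1]+(s*m[0]+c*m[1])/1e3,m[2]/1e3])
    return [(T(a),T(b)) for a,b in L]
def overlay(fn,v,crop,k,out,draw=True):
    p=load(fn); im=np.ascontiguousarray(p['image'][:,:,::-1]); x0,x1,y0,y1=crop
    a=cv2.resize(im[y0:y1,x0:x1],None,fx=k,fy=k,interpolation=cv2.INTER_CUBIC)
    f=lambda X:tuple(int(round(t)) for t in ((proj(p,X)-[x0,y0]+.5)*k))
    if draw:
        for A,B in guide_lines(v): cv2.line(a,f(A),f(B),(0,0,255),1,cv2.LINE_AA)
    cv2.imwrite('pics/'+out+'.png',a)
E
python3 - <<'E'
from ov import *
v=[0.55439162, -0.04757997, -1.336152]
overlay('side0',v,(270,330,140,220),7,'o1'); overlay('scene0',v,(310,400,110,200),6,'o2'); overlay('w1',v,(350,460,290,400),5,'o3')
a,b=[cv2.imread('pics/%s.png'%n) for n in('o1','o2')]
h=min(a.shape[0],b.shape[0]);cv2.imwrite('pics/o12.png',np.hstack([a[:h,:360],b[:h,:430]]))
E
```

```text
(no output)
```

View pics/o1.png

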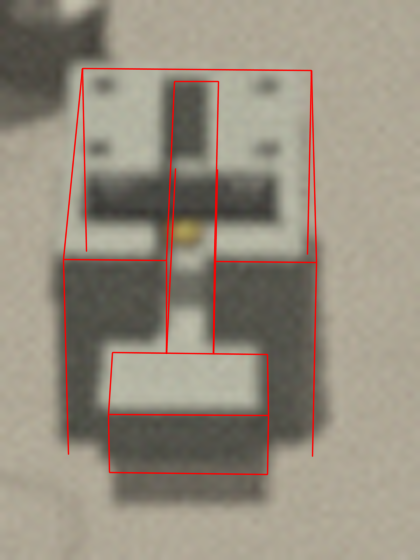

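View pics/o2.png

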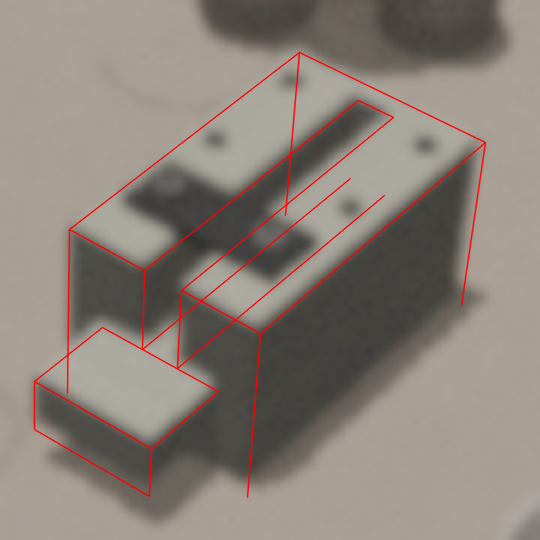

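View pics/o3.png

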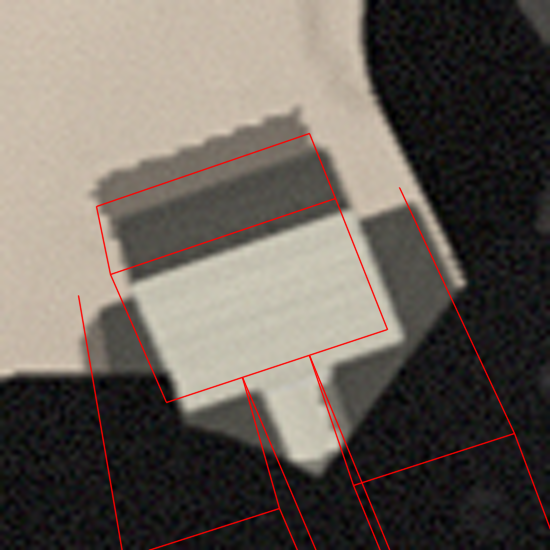

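Run:
```python
from ov import *
S=load('scene0');D=load('side0');W=load('w1')
s=lambda u,v:np.array([310+u/6-.5,110+v/6-.5]); d=lambda u,v:np.array([270+u/7-.5,140+v/7-.5]); w=lambda u,v:np.array([350+u/5-.5,290+v/5-.5])
g=lambda x,y,z:np.array([x,y,z])/1000
oS=[(S,g(145,45,84),s(300,55)),(S,g(145,-45,84),s(478,145)),(S,g(0,45,84),s(72,232)),(S,g(0,-45,84),s(258,330)),(S,g(-40,28,45),s(36,382)),(S,g(-40,-28,45),s(152,447)),(S,g(0,-28,45),s(217,390))]
oD=[(D,g(-40,28,45),d(100,408)),(D,g(-40,-28,45),d(263,410)),(D,g(0,45,84),d(58,257)),(D,g(0,-45,84),d(312,258)),(D,g(145,45,84),d(75,68)),(D,g(145,-45,84),d(307,70)),(D,g(135,8.5,84),d(165,81)),(D,g(135,-8.5,84),d(207,81))]
oW=[(W,g(-40,-28,45),w(133,284)),(W,g(-40,28,45),w(352,208)),(W,g(0,28,45),w(404,340)),(W,g(0,-28,45),w(186,413)),(W,g(0,8.5,45),w(330,362))]
for n,o in (('S',oS),('D',oD),('W',oW),('DW',oD+oW),('all',oS+oD+oW)):
    v,r=fitpose(o,[.555,-.05,-1.35]); print(n,np.round(v,4),np.degrees(v[2]).round(2),np.abs(r).max().round(2))
overlay('w1',v,(350,460,290,400),5,'o4');overlay('side0',v,(270,330,140,220),7,'o5')
```

```text
S [ 0.5542 -0.0474 -1.3354] -76.51 1.2
D [ 0.5569 -0.0488 -1.3308] -76.25 0.53
W [ 0.5589 -0.0511 -1.3304] -76.23 0.74
DW [ 0.5585 -0.0509 -1.336 ] -76.55 0.97
all [ 0.558  -0.0504 -1.3376] -76.64 1.81
```

View pics/o4.png

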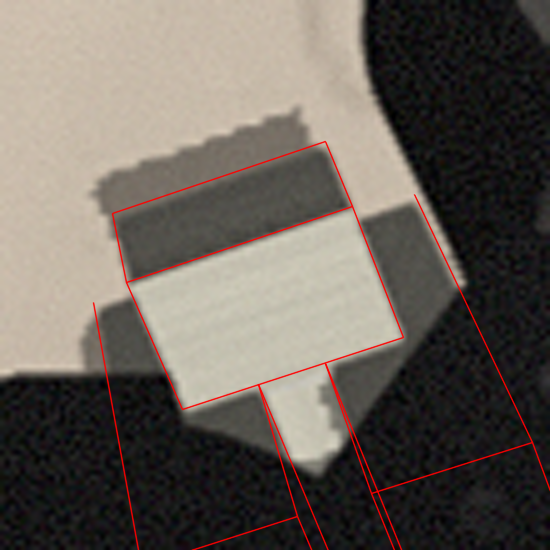

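View pics/o5.png

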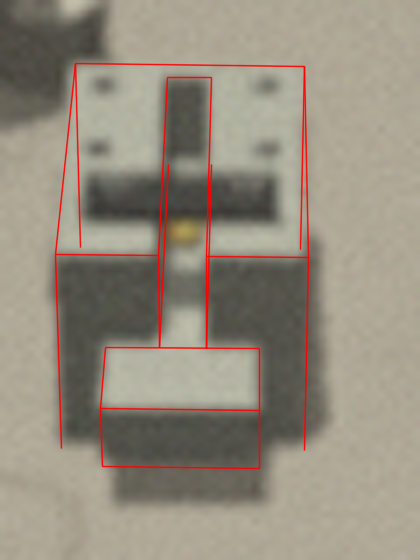

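```bash
cat >> ov.py <<'E'
GV=np.array([.5582,-.0507,np.radians(-76.4)])
GS=np.array([.5542,-.0474,np.radians(-76.5)])
def gw(m,v=GV):
    c,s=np.cos(v[2]),np.sin(v[2]); return np.array([v[0]+(c*m[0]-s*m[1])/1e3,v[1]+(s*m[0]+c*m[1])/1e3,m[2]/1e3])
def wg(X,v=GV):
    c,s=np.cos(v[2]),np.sin(v[2]); d=np.asarray(X)[:2]-v[:2]; return np.array([c*d[0]+s*d[1],-s*d[0]+c*d[1],X[2]])*1e3
def toe():
    o=bot.get_obs(); R=Ro.from_euler('xyz',o['tcp_rot'],degrees=True).as_matrix()
    # pick x = -tool x ; pick z=-tool z
    return o['ee_pos']+R@np.array([-.187,0,-(.009-.0074+0.0)])  # nominal toe end
E
python3 - <<'E'
from ov import *
S=load('scene0');D=load('side0');C=load('c1')
t=toe();print('toe nominal',t,'guide mm',wg(t).round(1))
print('tip px pred',proj(C,t),proj(C,t+[0,0,.018]))
print('key glimpse',wg(onz(D,[270+185/7-.5,140+232/7-.5],.050)).round(1))
a=cv2.imread('pics/c1.png')[130:230,230:400];cv2.imwrite('pics/c1z.png',cv2.resize(a,None,fx=4.5,fy=4.5,interpolation=2))
E
```

```text
toe nominal [ 0.54395206 -0.00674603  0.10251789] guide mm [-46.1  -3.5 102.5]
tip px pred [324.82518314 159.55583133] [324.95319219 153.07394792]
key glimpse [73.2  0.1 50. ]
```

View pics/c1z.png

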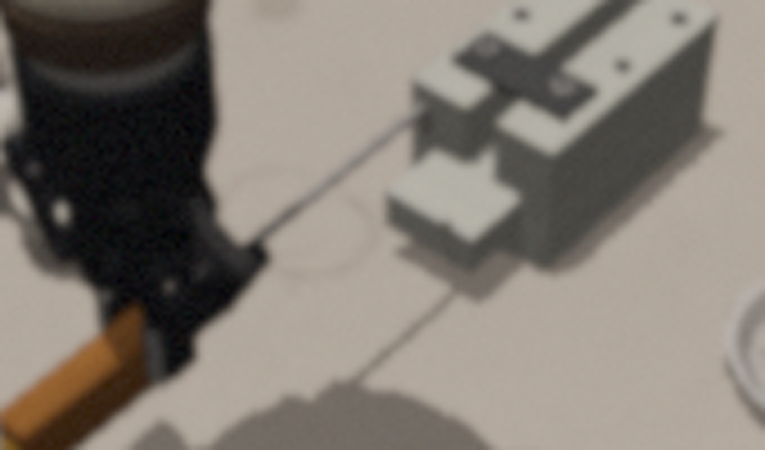

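Run:
```python
from ov import *
X=gw((-202,0,53)); print(X); plan(X,103.6)
```

```text
[0.51070129 0.14563612 0.053     ]
t=6.15 pos [0.5006 0.1752 0.101 ] rot [-1.7989e+02 -3.0000e-02  1.0341e+02] q [19.3  1.8 -7.6 80.7  0.  95.9] F [ 0.03  0.06 -1.73] T [-0.002  0.003 -0.017] open 0.0191
shift [-0.777  0.077  1.2  ] dr [-0.0019 -0.0005 -0.0034]
```

Call:
step_arm(dr=[[0,0,-0.003],[0,0,-0.003],[0,0,-0.003],[0,0,-0.003],[0,0,-0.003],[0,0,-0.003],[0,0,-0.003],[0,0,-0.003]], xyz=[[-0.2,0.03,0.2],[-0.4,0.05,0.4],[-0.6,0.077,0.6],[-0.777,0.077,0.8],[-0.777,0.077,0.95],[-0.777,0.077,1.1],[-0.777,0.077,1.2],[-0.777,0.077,1.2]], gripper=[0.05,0.05,0.05,0.05,0.05,0.05,0.05,0.05])

```text
time: 6.95
ee_pos: [0.5105, 0.1464, 0.0527]
tcp_rot: [-179.9, -0.0, 103.6]
wrist_force: [0.3, -0.2, -1.6]
opening: 0.0187
```

Run:
```python
from ov import *
q=shot('scene','c2');p=shot('side','d2')
X=gw((-202,0,53)); plan(X,103.6); t=toe(); print(wg(t).round(1), proj(q,t), 'floor pt(S pose)',proj(q,gw((-15,0,45),GS)))
a=cv2.imread('pics/c2.png')[120:210,290:400];a=cv2.resize(a,None,fx=5,fy=5,interpolation=2)
b=cv2.imread('pics/d2.png')[140:220,270:320];b=cv2.resize(b,None,fx=5,fy=5,interpolation=2);b=cv2.copyMakeBorder(b,0,a.shape[0]-b.shape[0],0,0,0)
cv2.imwrite('pics/cd2.png',np.hstack([a,b]))
```

```text
t=7.05 pos [0.5109 0.1465 0.0535] rot [-1.7995e+02 -4.0000e-02  1.0363e+02] q [ 16.    2.9 -11.9  75.3   0.   92.3] F [-0.76  0.24 -0.89] T [-0.019  0.029 -0.014] open 0.019
shift [-0.019 -0.01   0.013] dr [-0.0009 -0.0007  0.0004]
[-15.7   0.5  55. ] [331.68355107 167.98941259] floor pt(S pose) [331.85976459 172.75042557]
```

View pics/cd2.png

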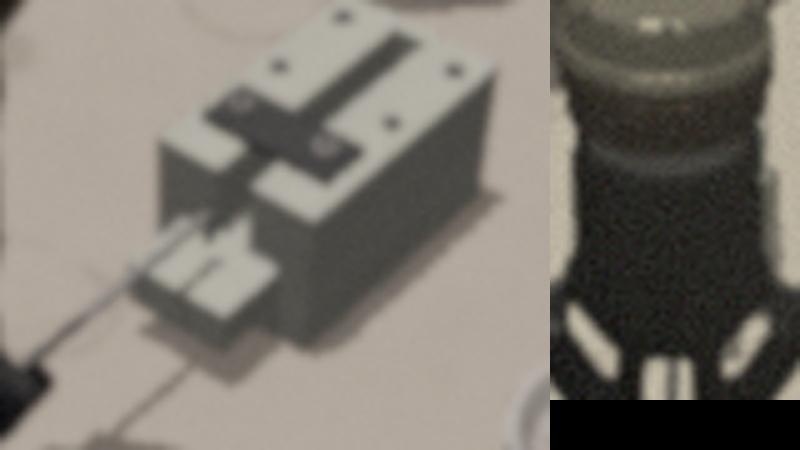

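Call:
step_arm(dr=[[0,0,0],[0,0,0],[0,0,0],[0,0,0],[0,0,0],[0,0,0],[0,0,0],[0,0,0]], xyz=[[0,0,0.05],[0,0,0.1],[0,0,0.14],[0,0,0.18],[0,0,0.18],[0,0,0.18],[0,0,0.18],[0,0,0.18]], gripper=[0.05,0.05,0.05,0.05,0.05,0.05,0.05,0.05])

```text
time: 7.85
ee_pos: [0.5109, 0.1462, 0.0462]
tcp_rot: [-179.9, -0.0, 103.6]
wrist_force: [0.3, 0.0, -2.8]
opening: 0.0187
```

Run:
```python
from ov import *
q=shot('scene','c3')
X=gw((-202,0,53)); plan(X,103.6); t=toe(); print(wg(t).round(1), proj(q,t))
a=cv2.imread('pics/c3.png')[140:190,300:360];a=cv2.resize(a,None,fx=9,fy=9,interpolation=2)
cv2.imwrite('pics/c3z.png',a)
```

```text
t=7.90 pos [0.5109 0.1462 0.0462] rot [-1.7994e+02 -4.0000e-02  1.0361e+02] q [ 15.9   3.  -12.5  74.5   0.   92.3] F [-0.12 -0.77 -0.23] T [ 0.015 -0.022 -0.015] open 0.0189
shift [-0.013 -0.009 -0.17 ] dr [-0.001  -0.0006  0.0001]
[-15.5   0.4  47.7] [331.69601769 170.36253997]
```

View pics/c3z.png

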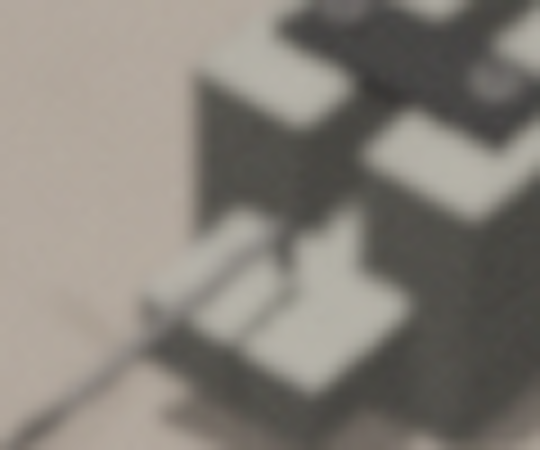

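Call:
step_arm(dr=[[0,0,0],[0,0,0],[0,0,0],[0,0,0],[0,0,0],[0,0,0],[0,0,0],[0,0,0]], xyz=[[0,0,0.02],[0,0,0.04],[0,0,0.06],[0,0,0.075],[0,0,0.075],[0,0,0.075],[0,0,0.075],[0,0,0.075]], gripper=[0.05,0.05,0.05,0.05,0.05,0.05,0.05,0.05])

```text
time: 8.7
ee_pos: [0.5109, 0.1462, 0.0432]
tcp_rot: [-179.9, -0.0, 103.6]
wrist_force: [-0.5, -0.4, -1.3]
opening: 0.0189
```

```bash
cat > st.py <<'E'
from ov import *
o=bot.get_obs();print(round(o['time'],2),o['ee_pos'].round(4),o['tcp_rot'].round(2),'F',o['wrist_force'].round(2),'T',o['torque'].round(3),'toe',wg(toe()).round(1),'open',o['opening'])
E
python3 st.py
```

```text
8.7 [0.5109 0.1462 0.0432] [-1.7994e+02 -4.0000e-02  1.0361e+02] F [-0.45 -0.43 -1.29] T [0.008 0.032 0.003] toe [-15.5   0.4  44.7] open 0.018923655058654745
```

Call:
step_arm(dr=[[0,0,0],[0,0,0],[0,0,0],[0,0,0],[0,0,0],[0,0,0],[0,0,0],[0,0,0]], xyz=[[0,0,0.01],[0,0,0.02],[0,0,0.03],[0,0,0.04],[0,0,0.05],[0,0,0.05],[0,0,0.05],[0,0,0.05]], gripper=[0.05,0.05,0.05,0.05,0.05,0.05,0.05,0.05])

```text
time: 9.5
ee_pos: [0.5109, 0.1462, 0.0412]
tcp_rot: [-179.9, -0.0, 103.6]
wrist_force: [0.4, 0.1, -0.4]
opening: 0.0188
```

```bash
python3 st.py
```

```text
9.5 [0.5109 0.1462 0.0412] [-1.7994e+02 -4.0000e-02  1.0361e+02] F [ 0.37  0.06 -0.45] T [-0.052 -0.013 -0.002] toe [-15.5   0.4  42.7] open 0.018834751277405488
```

Call:
step_arm(dr=[[0,0,0],[0,0,0],[0,0,0],[0,0,0],[0,0,0],[0,0,0],[0,0,0],[0,0,0]], xyz=[[0,0,0.01],[0,0,0.02],[0,0,0.03],[0,0,0.03],[0,0,0.03],[0,0,0.03],[0,0,0.03],[0,0,0.03]], gripper=[0.05,0.05,0.05,0.05,0.05,0.05,0.05,0.05])

```text
time: 10.3
ee_pos: [0.5109, 0.1462, 0.04]
tcp_rot: [-179.9, -0.0, 103.6]
wrist_force: [-0.1, 0.9, 0.5]
opening: 0.0189
```

```bash
python3 st.py
```

```text
10.3 [0.5109 0.1462 0.04  ] [-1.7994e+02 -4.0000e-02  1.0361e+02] F [-0.1   0.92  0.48] T [-0.28  -0.084 -0.045] toe [-15.5   0.4  41.5] open 0.018910516031249956
```

Call:
step_arm(dr=[[0,0,0],[0,0,0],[0,0,0],[0,0,0],[0,0,0],[0,0,0],[0,0,0],[0,0,0]], xyz=[[0,0,-0.15],[0,0,-0.31],[0,0,-0.31],[-0.2,0.01,-0.31],[-0.45,0.01,-0.31],[-0.7,0.01,-0.31],[-0.85,0.01,-0.31],[-0.85,0.01,-0.31]], gripper=[0.05,0.05,0.05,0.05,0.05,0.05,0.05,0.05])

```text
time: 11.1
ee_pos: [0.5194, 0.1121, 0.0522]
tcp_rot: [-179.9, -0.0, 103.5]
wrist_force: [0.1, -0.7, -1.1]
opening: 0.019
```

```bash
python3 st.py
python3 - <<'E'
from ov import *
q=shot('scene','c4')
a=cv2.imread('pics/c4.png')[110:190,300:400];a=cv2.resize(a,None,fx=7,fy=7,interpolation=2)
cv2.imwrite('pics/c4z.png',a)
E
```

```text
11.1 [0.5194 0.1121 0.0522] [-1.7992e+02 -3.0000e-02  1.0352e+02] F [ 0.12 -0.68 -1.1 ] T [ 0.01  -0.002 -0.026] toe [19.6  0.4 53.7] open 0.019029587612489615
```

View pics/c4z.png

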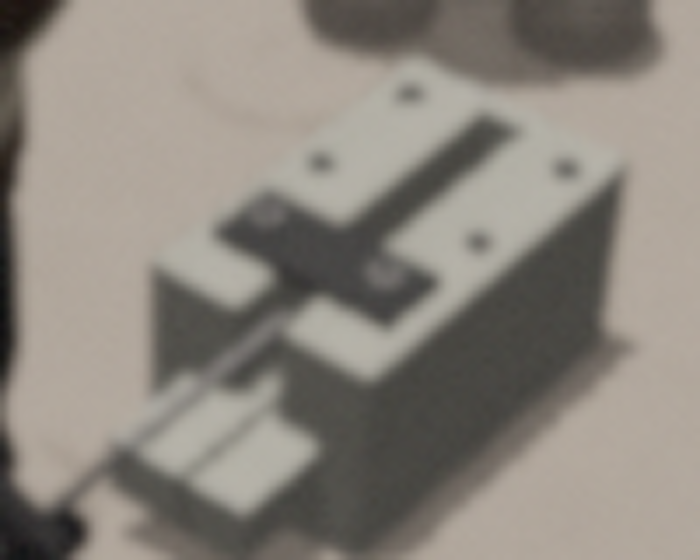

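Call:
step_arm(dr=[[0,0,0],[0,0,0],[0,0,0],[0,0,0],[0,0,0],[0,0,0],[0,0,0],[0,0,0]], xyz=[[-0.2,0,0],[-0.45,0,0],[-0.75,0,0],[-1.05,0,0],[-1.3,0,0],[-1.5,0,0],[-1.6,0,0],[-1.6,0,0]], gripper=[0.05,0.05,0.05,0.05,0.05,0.05,0.05,0.05])

```text
time: 11.95
ee_pos: [0.5344, 0.0505, 0.0522]
tcp_rot: [-179.9, -0.0, 103.6]
wrist_force: [-0.5, -0.4, -0.7]
opening: 0.0186
```

```bash
python3 st.py
python3 - <<'E'
from ov import *
q=shot('scene','c5')
a=cv2.imread('pics/c5.png')[110:190,300:400];a=cv2.resize(a,None,fx=7,fy=7,interpolation=2)
cv2.imwrite('pics/c5z.png',a)
E
```

```text
11.95 [0.5344 0.0505 0.0522] [-1.7993e+02 -4.0000e-02  1.0356e+02] F [-0.55 -0.35 -0.65] T [-0.029  0.035 -0.018] toe [83.1  0.6 53.7] open 0.018571208428430727
```

View pics/c5z.png

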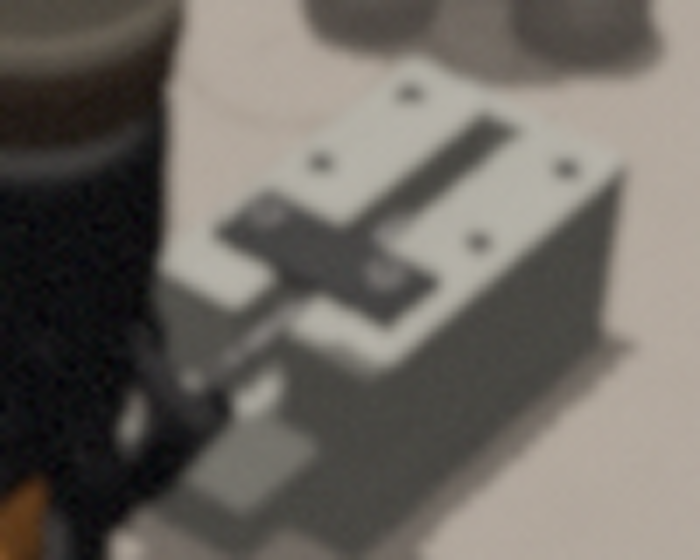

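Call:
step_arm(dr=[[0,0,0],[0,0,0],[0,0,0],[0,0,0],[0,0,0],[0,0,0],[0,0,0],[0,0,0]], xyz=[[-0.15,0.01,0],[-0.35,0.01,0],[-0.55,0.01,0],[-0.75,0.01,0],[-0.88,0.01,0],[-0.95,0.01,0],[-0.95,0.01,0],[-0.95,0.01,0]], gripper=[0.05,0.05,0.05,0.05,0.05,0.05,0.05,0.05])

```text
time: 12.8
ee_pos: [0.5436, 0.0143, 0.0522]
tcp_rot: [-179.9, -0.0, 103.6]
wrist_force: [0.2, 0.7, -1.1]
opening: 0.0185
```

```bash
python3 st.py
python3 - <<'E'
from ov import *
q=shot('scene','c6')
a=cv2.imread('pics/c6.png')[110:190,300:400];a=cv2.resize(a,None,fx=7,fy=7,interpolation=2)
cv2.imwrite('pics/c6z.png',a)
E
```

```text
12.8 [0.5436 0.0143 0.0522] [-1.7993e+02 -4.0000e-02  1.0360e+02] F [ 0.18  0.7  -1.1 ] T [-0.019  0.037  0.047] toe [120.4   1.1  53.7] open 0.018454053705212914
```

View pics/c6z.png

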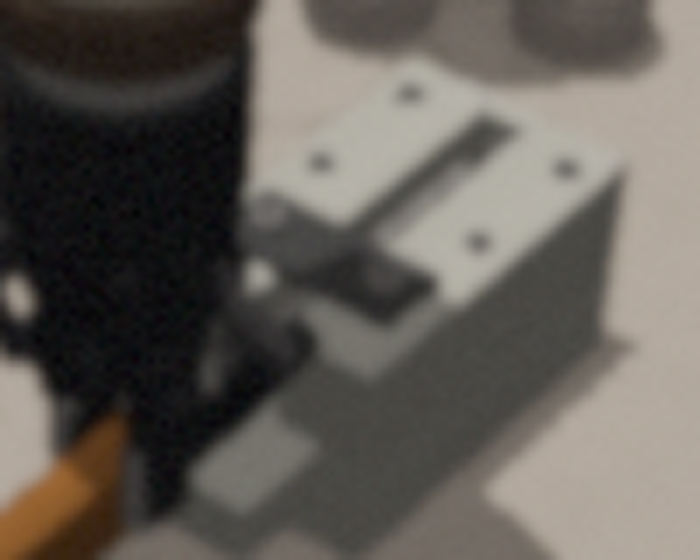

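Call:
step_arm(dr=[[0,0,0],[0,0,0],[0,0,0],[0,0,0],[0,0,0],[0,0,0],[0,0,0],[0,0,0]], xyz=[[0,-0.02,0.04],[0,-0.02,0.08],[0,-0.02,0.12],[0,-0.02,0.15],[0,-0.02,0.18],[0,-0.02,0.2],[0,-0.02,0.21],[0,-0.02,0.21]], gripper=[0.05,0.05,0.05,0.05,0.05,0.05,0.05,0.05])

```text
time: 13.65
ee_pos: [0.5429, 0.0141, 0.0438]
tcp_rot: [-179.9, -0.0, 103.6]
wrist_force: [0.5, 0.5, -2.3]
opening: 0.0188
```

```bash
python3 st.py
```

```text
13.65 [0.5429 0.0141 0.0438] [-1.7993e+02 -4.0000e-02  1.0361e+02] F [ 0.54  0.51 -2.33] T [-0.024 -0.007 -0.009] toe [120.4   0.3  45.3] open 0.018843062888638292
```

No contact yet, so the toe isn't on the key. Lower to light touch.

Call:
step_arm(dr=[[0,0,0],[0,0,0],[0,0,0],[0,0,0],[0,0,0],[0,0,0],[0,0,0],[0,0,0]], xyz=[[0,0,0.01],[0,0,0.02],[0,0,0.03],[0,0,0.04],[0,0,0.05],[0,0,0.06],[0,0,0.07],[0,0,0.075]], gripper=[0.05,0.05,0.05,0.05,0.05,0.05,0.05,0.05])

```text
time: 14.45
ee_pos: [0.5429, 0.014, 0.0409]
tcp_rot: [-179.9, -0.0, 103.6]
wrist_force: [0.6, 0.7, -0.1]
opening: 0.0188
```

```bash
python3 st.py
```

```text
14.45 [0.5429 0.014  0.0409] [-1.7994e+02 -3.0000e-02  1.0361e+02] F [ 0.59  0.7  -0.09] T [-0.113  0.014 -0.002] toe [120.5   0.4  42.4] open 0.01883237759021568
```

Call:
step_arm(dr=[[0,0,0],[0,0,0],[0,0,0],[0,0,0],[0,0,0],[0,0,0],[0,0,0],[0,0,0]], xyz=[[0.05,0,-0.008],[0.12,0,-0.008],[0.2,0,-0.008],[0.28,0,-0.008],[0.36,0,-0.008],[0.44,0,-0.008],[0.52,0,-0.008],[0.57,0,-0.008]], gripper=[0.05,0.05,0.05,0.05,0.05,0.05,0.05,0.05])

```text
time: 15.25
ee_pos: [0.5374, 0.0365, 0.0412]
tcp_rot: [-179.9, -0.0, 103.6]
wrist_force: [0.4, 0.1, -1.7]
opening: 0.0184
```

```bash
python3 st.py
```

```text
15.25 [0.5374 0.0365 0.0412] [-1.7994e+02 -4.0000e-02  1.0362e+02] F [ 0.41  0.14 -1.73] T [-0.131 -0.036  0.016] toe [97.3  0.4 42.7] open 0.018416155041477273
```

Call:
step_arm(dr=[[0,0,0],[0,0,0],[0,0,0],[0,0,0],[0,0,0],[0,0,0],[0,0,0],[0,0,0]], xyz=[[0.04,0,0],[0.08,0,0],[0.12,0,0],[0.16,0,0],[0.2,0,0],[0.24,0,0],[0.28,0,0],[0.32,0,0]], gripper=[0.05,0.05,0.05,0.05,0.05,0.05,0.05,0.05])

```text
time: 16.05
ee_pos: [0.5345, 0.0487, 0.0412]
tcp_rot: [-179.9, -0.0, 103.6]
wrist_force: [0.2, -1.0, -0.9]
opening: 0.0189
```

```bash
python3 st.py
python3 - <<'E'
from ov import *
q=shot('side','d7')
a=cv2.imread('pics/d7.png')[120:260,240:380];a=cv2.resize(a,None,fx=4,fy=4,interpolation=2)
cv2.imwrite('pics/d7z.png',a)
E
```

```text
16.05 [0.5345 0.0487 0.0412] [-1.7993e+02 -3.0000e-02  1.0361e+02] F [ 0.21 -1.   -0.94] T [-0.381 -0.15   0.013] toe [84.8  0.3 42.7] open 0.018919605901355444
```

View pics/d7z.png

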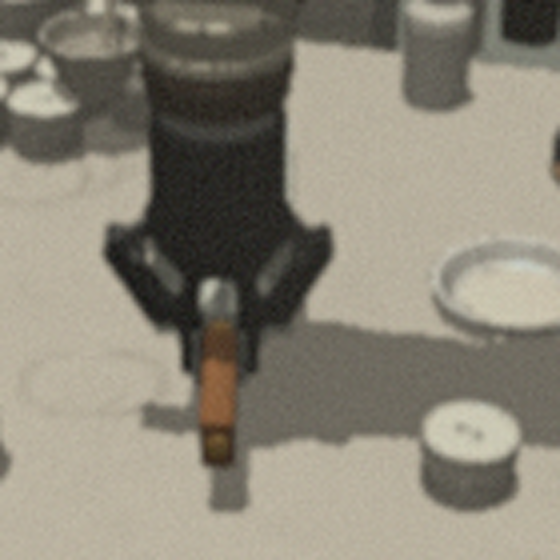

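Call:
step_arm(dr=[[0,0,0],[0,0,0],[0,0,0],[0,0,0],[0,0,0],[0,0,0],[0,0,0],[0,0,0]], xyz=[[0.04,0,0],[0.08,0,0],[0.12,0,0],[0.16,0,0],[0.2,0,0],[0.24,0,0],[0.28,0,0],[0.32,0,0]], gripper=[0.05,0.05,0.05,0.05,0.05,0.05,0.05,0.05])

```text
time: 16.9
ee_pos: [0.5314, 0.0612, 0.0412]
tcp_rot: [-179.9, -0.0, 103.6]
wrist_force: [-0.5, -2.9, -1.3]
opening: 0.0187
```

```bash
python3 st.py; for i in 1; do python3 - <<'E'
from ov import *
q=shot('scene','c8')
a=cv2.imread('pics/c8.png')[110:190,300:400];a=cv2.resize(a,None,fx=7,fy=7,interpolation=2)
cv2.imwrite('pics/c8z.png',a)
E
done; python3 st.py
```

```text
16.9 [0.5314 0.0612 0.0412] [-1.7993e+02 -4.0000e-02  1.0360e+02] F [-0.52 -2.95 -1.26] T [-0.461 -0.07  -0.065] toe [71.9  0.3 42.6] open 0.018716515995073058
16.95 [0.5313 0.0615 0.0412] [-1.7993e+02 -5.0000e-02  1.0362e+02] F [-0.2   0.22 -1.52] T [-0.208  0.045 -0.071] toe [71.7  0.3 42.6] open 0.018628585328912605
```

View pics/c8z.png

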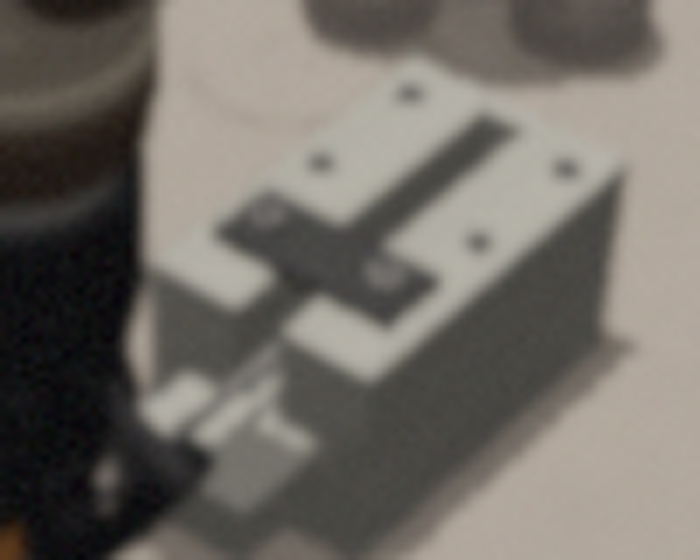

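Call:
step_arm(dr=[[0,0,0],[0,0,0],[0,0,0],[0,0,0],[0,0,0],[0,0,0],[0,0,0],[0,0,0]], xyz=[[0.05,0,0],[0.1,0,0],[0.15,0,0],[0.2,0,0],[0.25,0,0],[0.3,0,0],[0.35,0,0],[0.4,0,0]], gripper=[0.05,0.05,0.05,0.05,0.05,0.05,0.05,0.05])

```text
time: 17.75
ee_pos: [0.5277, 0.0768, 0.0412]
tcp_rot: [-179.9, -0.0, 103.6]
wrist_force: [-0.9, -2.0, -1.1]
opening: 0.0186
```

```bash
python3 st.py
```

```text
17.75 [0.5277 0.0768 0.0412] [-1.7994e+02 -4.0000e-02  1.0361e+02] F [-0.91 -1.99 -1.11] T [-0.406  0.04  -0.091] toe [55.9  0.4 42.7] open 0.018605674656478687
```

Call:
step_arm(dr=[[0,0,0],[0,0,0],[0,0,0],[0,0,0],[0,0,0],[0,0,0],[0,0,0],[0,0,0]], xyz=[[0.05,0,0],[0.1,0,0],[0.15,0,0],[0.2,0,0],[0.25,0,0],[0.3,0,0],[0.35,0,0],[0.4,0,0]], gripper=[0.05,0.05,0.05,0.05,0.05,0.05,0.05,0.05])

```text
time: 18.55
ee_pos: [0.524, 0.0924, 0.0413]
tcp_rot: [-179.9, -0.0, 103.6]
wrist_force: [-0.6, -1.2, -1.6]
opening: 0.0187
```

```bash
python3 st.py
python3 - <<'E'
from ov import *
q=shot('scene','c9')
a=cv2.imread('pics/c9.png')[110:190,300:400];a=cv2.resize(a,None,fx=7,fy=7,interpolation=2)
cv2.imwrite('pics/c9z.png',a)
E
```

```text
18.55 [0.524  0.0924 0.0413] [-1.7994e+02 -4.0000e-02  1.0361e+02] F [-0.58 -1.17 -1.57] T [-0.16  -0.04  -0.039] toe [39.8  0.4 42.7] open 0.018701452275564353
```

View pics/c9z.png

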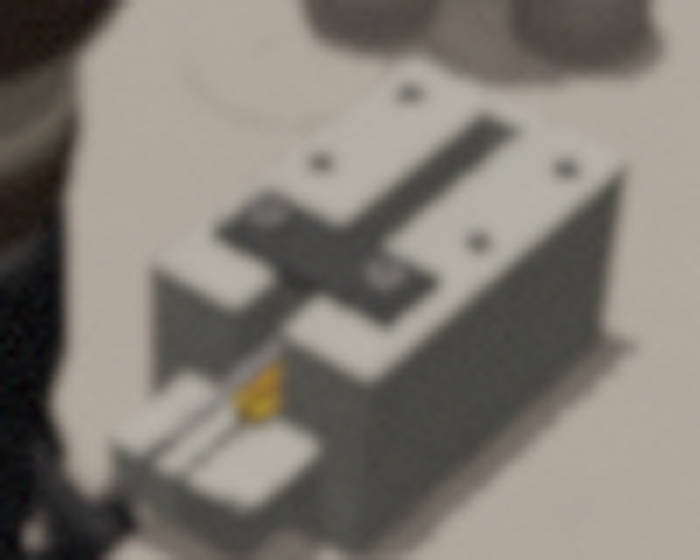

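Call:
step_arm(dr=[[0,0,0],[0,0,0],[0,0,0],[0,0,0],[0,0,0],[0,0,0],[0,0,0],[0,0,0]], xyz=[[0.06,0,0],[0.12,0,0],[0.18,0,0],[0.25,0,0],[0.32,0,0],[0.39,0,0],[0.46,0,0],[0.5,0,0]], gripper=[0.05,0.05,0.05,0.05,0.05,0.05,0.05,0.05])

```text
time: 19.4
ee_pos: [0.5192, 0.1119, 0.0412]
tcp_rot: [-179.9, -0.0, 103.6]
wrist_force: [0.0, -0.8, -1.1]
opening: 0.0186
```

```bash
python3 st.py
```

```text
19.4 [0.5192 0.1119 0.0412] [-1.7993e+02 -4.0000e-02  1.0362e+02] F [ 0.01 -0.84 -1.07] T [-0.127 -0.01  -0.027] toe [19.8  0.4 42.7] open 0.01855368973313634
```

Call:
step_arm(dr=[[0,0,0],[0,0,0],[0,0,0],[0,0,0],[0,0,0],[0,0,0],[0,0,0],[0,0,0]], xyz=[[0.05,0,0],[0.1,0,0],[0.15,0,0],[0.2,0,0],[0.25,0,0],[0.3,0,0],[0.35,0,0],[0.38,0,0]], gripper=[0.05,0.05,0.05,0.05,0.05,0.05,0.05,0.05])

```text
time: 20.2
ee_pos: [0.5156, 0.1266, 0.0412]
tcp_rot: [-179.9, -0.0, 103.6]
wrist_force: [-0.7, -0.7, -1.0]
opening: 0.0189
```

```bash
python3 st.py
python3 - <<'E'
from ov import *
q=shot('scene','c10')
print(proj(q,toe()))
a=cv2.imread('pics/c10.png')[130:190,300:370];a=cv2.resize(a,None,fx=9,fy=9,interpolation=2)
cv2.imwrite('pics/c10z.png',a)
E
```

```text
20.2 [0.5156 0.1266 0.0412] [-1.7993e+02 -4.0000e-02  1.0361e+02] F [-0.69 -0.67 -1.04] T [-0.129 -0.013 -0.003] toe [ 4.7  0.3 42.7] open 0.018870852489840106
[337.13644941 167.44126708]
```

View pics/c10z.png

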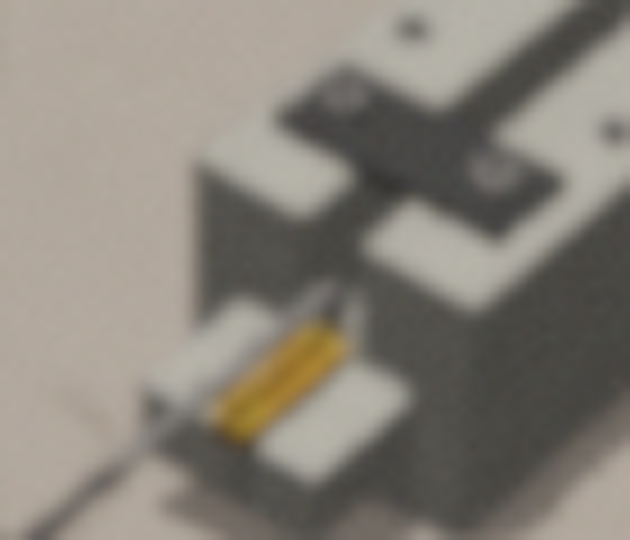

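Call:
step_arm(dr=[[0,0,0],[0,0,0],[0,0,0],[0,0,0],[0,0,0],[0,0,0],[0,0,0],[0,0,0]], xyz=[[0.04,0,0],[0.08,0,0],[0.12,0,0],[0.15,0,0],[0.17,0,0],[0.19,0,0],[0.19,0,0],[0.19,0,0]], gripper=[0.05,0.05,0.05,0.05,0.05,0.05,0.05,0.05])

```text
time: 21.05
ee_pos: [0.5139, 0.1338, 0.0412]
tcp_rot: [-179.9, -0.0, 103.6]
wrist_force: [-0.1, -0.2, 0.2]
opening: 0.0187
```

```bash
python3 st.py
python3 - <<'E'
from ov import *
q=shot('scene','c11')
for m in ((-5,0,50),(-50,0,50),(0,8.5,45),(0,-8.5,45)): print(m,proj(q,gw(m,GS)).round(1))
a=cv2.imread('pics/c11.png')[130:190,300:370];a=cv2.resize(a,None,fx=9,fy=9,interpolation=2)
f=lambda m:tuple(int(x) for x in (proj(q,gw(m,GS))-[300,130]+.5)*9)
cv2.imwrite('pics/c11z.png',a)
cv2.line(a,f((0,28,45)),f((0,-28,45)),(0,0,255),1);cv2.line(a,f((-40,28,45)),f((-40,-28,45)),(0,0,255),1)
cv2.imwrite('pics/c11o.png',a)
E
```

```text
21.05 [0.5139 0.1338 0.0412] [-1.7993e+02 -4.0000e-02  1.0361e+02] F [-0.08 -0.19  0.21] T [ 0.018 -0.009  0.028] toe [-2.8  0.3 42.7] open 0.01872661908593126
(-5, 0, 50) [334.7 168.8]
(-50, 0, 50) [322.  179.3]
(0, 8.5, 45) [333.1 167.7]
(0, -8.5, 45) [338.9 170.9]
```

View pics/c11o.png

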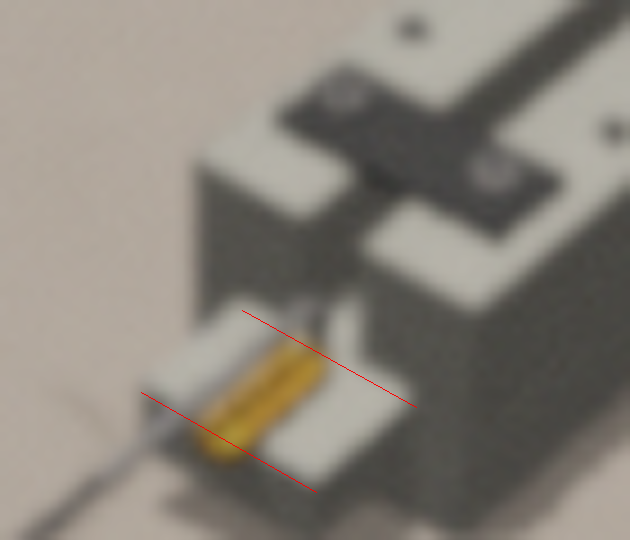

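Call:
step_arm(dr=[[0,0,0],[0,0,0],[0,0,0],[0,0,0],[0,0,0],[0,0,0],[0,0,0],[0,0,0]], xyz=[[0.03,0,0],[0.055,0,0],[0.055,0,0],[0,0,-0.01],[-0.06,0,-0.02],[-0.06,0,-0.1],[-0.06,0,-0.25],[-0.06,0,-0.4]], gripper=[0.05,0.05,0.05,0.05,0.05,0.05,0.05,0.05])

```text
time: 21.9
ee_pos: [0.5145, 0.1314, 0.0579]
tcp_rot: [-179.9, -0.0, 103.6]
wrist_force: [-0.6, -0.8, -2.7]
opening: 0.0185
```

Call:
step_arm(dr=[[0,0,0],[0,0,0],[0,0,0],[0,0,0],[0,0,0],[0,0,0],[0,0,0],[0,0,0]], xyz=[[0,0,-0.3],[0,0,-0.6],[0,0,-0.9],[0.3,0,-1.1],[0.8,0,-1.1],[1.4,0,-1.1],[2,0,-1.1],[2.4,0,-1.1]], gripper=[0.05,0.05,0.05,0.05,0.05,0.05,0.05,0.05])

```text
time: 22.7
ee_pos: [0.4914, 0.2267, 0.1017]
tcp_rot: [-179.9, -0.1, 103.7]
wrist_force: [0.3, -1.0, -1.2]
opening: 0.0186
```

```bash
python3 st.py
python3 - <<'E'
from ov import *
q=shot('scene','c12')
a=cv2.imread('pics/c12.png')[120:200,300:370];a=cv2.resize(a,None,fx=7,fy=7,interpolation=2)
cv2.imwrite('pics/c12z.png',a)
plan([.4943,.2398,.06],81.3)
E
```

```text
22.7 [0.4914 0.2267 0.1017] [-1.7995e+02 -6.0000e-02  1.0366e+02] F [ 0.29 -0.97 -1.24] T [-0.044 -0.031 -0.05 ] toe [-98.3   0.5 103.1] open 0.018629499595955477
t=22.75 pos [0.491  0.2281 0.1016] rot [-1.7995e+02 -1.0000e-01  1.0372e+02] q [ 2.490e+01  3.300e+00 -6.100e+00  8.070e+01  1.000e-01  1.011e+02] F [ 0.15  1.35 -1.26] T [ 0.057  0.122 -0.043] open 0.0191
shift [0.263 0.15  1.04 ] dr [-0.0012 -0.0016  0.3914]
```

View pics/c12z.png

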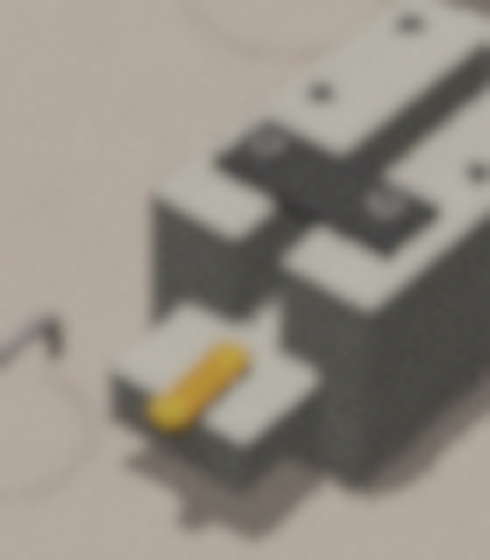

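Call:
step_arm(dr=[[0,0,0.08],[0,0,0.18],[0,0,0.28],[0,0,0.36],[0,0,0.391],[0,0,0.391],[0,0,0.391],[0,0,0.391]], xyz=[[0.05,0.03,0],[0.1,0.06,0],[0.2,0.1,0],[0.26,0.15,0.2],[0.26,0.15,0.6],[0.26,0.15,1.1],[0.26,0.15,1.6],[0.26,0.15,1.9]], gripper=[0.05,0.05,0.05,0.05,0.05,0.05,0.05,0.05])

```text
time: 23.55
ee_pos: [0.4946, 0.236, 0.0239]
tcp_rot: [-179.8, 0.0, 81.2]
wrist_force: [-0.7, 0.8, -1.8]
opening: 0.0185
```

```bash
python3 -c "
from ov import *
plan([.4943,.2398,.008],81.3)"
```

```text
t=23.55 pos [0.4946 0.236  0.0239] rot [-1.7985e+02  5.0000e-02  8.1210e+01] q [ 25.5   6.1 -11.8  72.3   0.  124.3] F [-0.7   0.79 -1.8 ] T [-0.03  -0.053  0.074] open 0.0185
shift [ 0.092 -0.021  0.397] dr [-0.0026  0.0009 -0.0016]
```

Call:
step_arm(dr=[[0,0,0],[0,0,0],[0,0,0],[0,0,0],[0,0,0],[0,0,0],[0,0,0],[0,0,0]], xyz=[[0,0,0.06],[0,0,0.12],[0,0,0.18],[0,0,0.24],[0,0,0.3],[0,0,0.35],[0,0,0.39],[0,0,0.39]], gripper=[0.05,0.05,0.05,0.05,0.05,0.05,0.05,0.05])

```text
time: 24.35
ee_pos: [0.4951, 0.2362, 0.0095]
tcp_rot: [-179.9, 0.0, 81.2]
wrist_force: [0.0, -0.0, -1.9]
opening: 0.0189
```

```bash
python3 st.py
```

```text
24.35 [0.4951 0.2362 0.0095] [-179.91    0.     81.2 ] F [ 0.   -0.   -1.88] T [ 0.028 -0.021 -0.018] toe [-120.8  -65.1   11.1] open 0.018942301207285274
```

Lower about 2 mm more, check for contact.

Call:
step_arm(dr=[[0,0,0],[0,0,0],[0,0,0],[0,0,0],[0,0,0],[0,0,0],[0,0,0],[0,0,0]], xyz=[[0,0,0.015],[0,0,0.03],[0,0,0.045],[0,0,0.055],[0,0,0.06],[0,0,0.06],[0,0,0.06],[0,0,0.06]], gripper=[0.05,0.05,0.05,0.05,0.05,0.05,0.05,0.05])

```text
time: 25.15
ee_pos: [0.4952, 0.2363, 0.0074]
tcp_rot: [-179.9, -0.0, 81.2]
wrist_force: [-1.1, -0.8, 0.8]
opening: 0.0186
```

```bash
python3 st.py
```

```text
25.15 [0.4952 0.2363 0.0074] [-1.7993e+02 -1.0000e-02  8.1200e+01] F [-1.09 -0.77  0.82] T [-0.113  0.195 -0.051] toe [-120.9  -65.     9. ] open 0.01861762377731976
```

Call:
step_arm(dr=[[0,0,0],[0,0,0],[0,0,0],[0,0,0],[0,0,0],[0,0,0],[0,0,0],[0,0,0]], xyz=[[0,0,0],[0,0,0],[0,0,0],[0,0,0],[0,0,0],[0,0,0],[0,0,0],[0,0,0]], gripper=[0.3,0.4,0.6,0.8,1,1,1,1])

```text
time: 25.95
ee_pos: [0.4952, 0.2363, 0.0073]
tcp_rot: [-179.9, -0.0, 81.2]
wrist_force: [-0.5, 0.5, 0.3]
opening: 0.0849
```

Call:
step_arm(dr=[[0,0,0],[0,0,0],[0,0,0],[0,0,0],[0,0,0],[0,0,0],[0,0,0],[0,0,0]], xyz=[[0,0,-0.2],[0,0,-0.6],[0,0,-1.2],[0,0,-2],[0,0,-2.8],[0,0,-3.6],[0,0,-4.2],[0,0,-4.5]], gripper=[1,1,1,1,1,1,1,1])

```text
time: 26.75
ee_pos: [0.496, 0.2365, 0.1904]
tcp_rot: [179.9, -0.1, 81.2]
wrist_force: [-0.6, -0.3, -0.1]
opening: 0.0855
```

```bash
python3 st.py
python3 - <<'E'
from ov import *
q=shot('scene','c13');w=shot('wrist','w13');d=shot('side','d13')
a=q['image'][100:340,180:460,::-1]; cv2.imwrite('pics/c13z.png',cv2.resize(a,None,fx=2.5,fy=2.5,interpolation=2))
k=cv2.resize(w['image'][280:400,340:470,::-1],None,fx=5,fy=5,interpolation=2); cv2.imwrite('pics/w13z.png',k)
for t in('tin','dish','groover'): print(t,[np.round(x['box']) for x in bot.regions_of(q,t)[:1]])
E
```

```text
26.75 [0.496  0.2365 0.1904] [ 1.7991e+02 -1.2000e-01  8.1210e+01] F [-0.59 -0.31 -0.06] T [-0.069 -0.017 -0.002] toe [-120.9  -64.2  191.6] open 0.08553802982873936
tin [array([342., 248.,  31.,  36.])]
dish [array([417., 207.,  52.,  39.])]
groover [array([302., 302.,  51.,  33.])]
```

View pics/c13z.png

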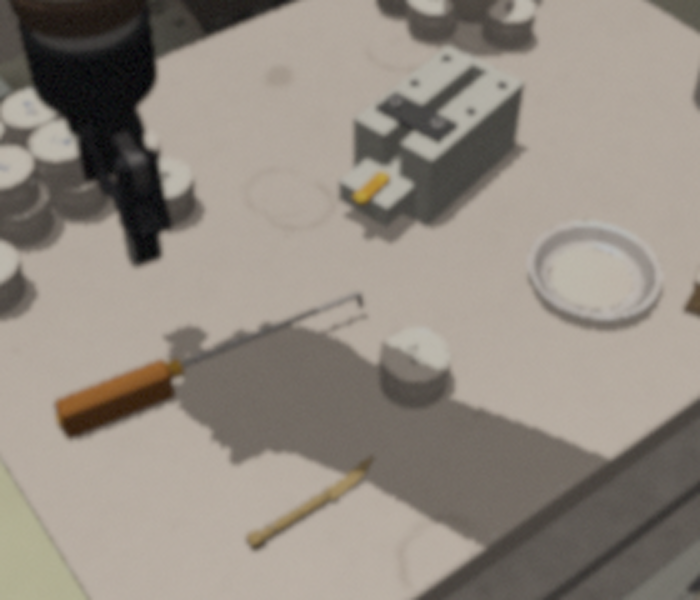

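View pics/w13.png

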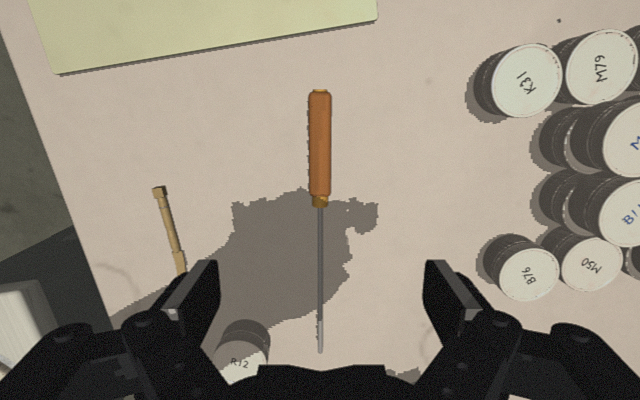

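View pics/d13.png

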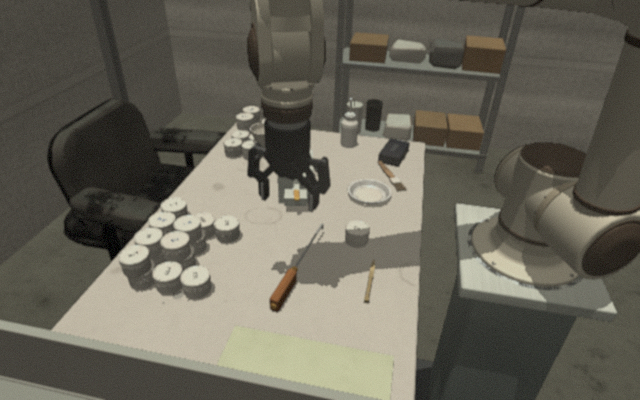

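Run:
```python
from ov import *
q=load('c13');d=load('d13')
for p,v,n,c in((q,GS,'scene',(310,350,160,195)),(d,np.array([.5569,-.0488,np.radians(-76.25)]),'side',(285,310,175,215))):
    im=p['image'].astype(int);m=(im[:,:,0]-im[:,:,2]>50);M=np.zeros_like(m);M[c[2]:c[3],c[0]:c[1]]=m[c[2]:c[3],c[0]:c[1]]
    y,x=np.nonzero(M);P=np.array([wg(onz(p,[a,b],.049),v) for a,b in zip(x,y)]);print(n,len(x),P.mean(0).round(1),P.min(0).round(1),P.max(0).round(1))
```

```text
scene 94 [-29.3   0.2  49. ] [-51.8  -7.8  49. ] [-5.6  8.4 49. ]
side 55 [-28.5  -1.3  49. ] [-48.8  -8.5  49. ] [-3.7  4.4 49. ]
```

Both cameras put the key's centre at about x = -29 mm with its rear end between -4 and -7 mm, so it is fully out and stable. Handing in.

```bash
python3 -c "
from h import *
print(bot.job_done())"
```

```text
the job is handed in; nothing more can be done
None
```

The key is out of the slot and lying flat on the ledge, and the pick is back on the table where it started. The job was handed in at about 27 s of the 51 s allowed; no verdict was reported.

- **How it went:** I felt for the ledge and then the slot floor, each time with about 0.5 to 1.5 N. The toe sat roughly 4 mm higher than nominal. I then dragged the key slowly past the sprung pin; my readings, taken once after each 0.8 s move, showed at most about 3 N of pull. The fingers never touched the key.
- **Key position:** two cameras put its centre at x ≈ -29 mm and its rear end about 4 to 7 mm outside the mouth. It lies straight on the ledge, with its front end overhanging the edge by about 10 mm. That puts its centre about 11 mm inside the edge, so it should not tip.
- **Pick:** it is flat on its handle, with its toe about 12 cm from the block. The gripper is open and clear, about 19 cm above the table.
- **Bystanders:** the tin, dish and grooving tool show within about 1 to 3 pixels of where they began. The 3-pixel change is the tin, where the arm's shadow blurs its outline.
- **Disagreement:** the scene, side and wrist cameras placed the block up to about 5 mm apart. I worked from the wrist camera's value, which the toe's position in the scene pictures fitted.

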